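# Hold a sprung die cap locked on a clay extruder

## Robot

A 7-joint arm with a two-finger parallel gripper is mounted at the origin on the work surface. World frame = base frame: x ahead of the robot, y to its left, z up, the work surface at z = 0. Lengths are in m, angles in degrees, forces in N, time in s.
With the tool pointing down it reaches from about 0.425 to 0.875 m from the base axis. Payload 4.7 kg.
Tool frame: the origin (TCP) lies between the finger pads; the fingertips stand 11 mm ahead of it and the grasp point (between the pads) lies 8 mm behind it (env.tcp_to_tips is the distance from the TCP to the fingertips, in m); z points along the fingers, y is the line along which they close (so a half turn about z gives the same grasp; the last joint's range is limited). The gripper opens to 87 mm and grips with 3 to 60 N. Pads are 19 mm wide; open, the fingers measure 117 mm over their backs; the gripper's body (75 mm by 190 mm) begins 51 mm behind the grasp point.
Start: joints at [68.016, 18.392, -4.016, 83.108, 1.295, 78.541, -3.26], TCP at [0.252, -0.599, 0.234] pointing down, gripper open.
Joint ranges: [-163.93, 163.93], [-17.29, 119.83], [-79.2, 71.16], [3.27, 140.29], [-89.18, 269.18], [5.43, 117.66], [-154.24, 154.24]. Speed limits (degrees/s): [147.25, 147.25, 180, 180, 180, 180, 180].

## Interface

Orientations are given as [roll, pitch, yaw] about the fixed x, y, z axes, in that order (R = Rz(yaw) Ry(pitch) Rx(roll)).
In Python, from cell import env, viewer gives the robot as it stands.
- The arm moves only by the tool step_arm, never from a script. Its arguments are lists of equal length, an entry for each row: "delta_pos": the shift along the tool's x, y, z in units of 0.2 m (1.0 is 0.2 m), a list of three; "rot": the turn, a rotation vector about the tool's x, y, z in units of 1.5 rad (1.0 is 1.5 rad), a list of three; "gripper": the gripper command: -1 is shut, 1 is fully open, values between are in proportion. A call has 1 to 20 rows; each row is the pose to reach, as a shift and turn from the pose commanded when the call began, along the tool's axes at that moment; what a row does not reach only later rows make up. A row lasts 1/8 s, in which the tool goes at most 62.5 mm and 10.7 degrees, less where a joint would pass 70% of its speed; a pose out of reach is approached as far as the arm can. A call with a number of a shift or a turn outside -1 to 1 is refused whole. A call with a gripper value outside its range is refused whole. The fingers move at their own pace and stop on an object; "squeeze" is the grip in N (left out, the last holds). Time passes only in rows, so rows that repeat a pose let the fingers close. It gives the time, the measured TCP pose, the force, the opening and the grip force at its end, in the units of the state.
- env.get_obs(): the state, without advancing time (a new reading comes with each control period).
- viewer.read_camera(name): name is "side" or "top"; returns a dict with "img" (420x560x3 uint8, red, green, blue), "fx", "fy", "cx", "cy" (pixels), "pose" (4x4, takes a point from camera to world coordinates). Camera axes: x right, y down, z forward; pixel columns grow to the right and rows downward; lengths in m; the calibration is good to about 2 mm. A picture is of the moment at which its call begins. There is no depth.
- env.sign_off(): hands the job in; it is judged then, once.
The state is a dict: "time_s": time; "qpos": joint angles; "joint_velocities": joint speeds; "effort": joint torques, N m; "tool_pos": TCP position; "tool_rot": TCP orientation; "force": force on the tool from outside, world axes, zero at the start; "wrist_torque": the same for the moment, N m; "grip_width": finger opening in m; "grasp_force": force on a finger pad.
Only numpy, scipy, OpenCV 4.12 (cv2) and the standard library are available. Lean on these libraries where they do the work, as an engineer would, in place of code of your own. Each camera call takes 0.05 s, during which the arm holds its last target. There are 200 camera calls.

## Task

Fit the die cap to the clay extruder: take it by its handle, set its two lugs into the notches of the barrel's mouth, push it down against the spring and then turn it a quarter turn clockwise, seen from above, so that the lugs sit under the lip. The spring turns it back if you let go, so finish while still gripping the handle and holding the cap pushed in and turned (the locking pin is fitted afterwards). Leave the bowl, jar and wooden stick where they are.

Things in the scene. Friction and masses are not known exactly. Their poses are not given: they have to be found in the camera images.
- cap_handle (a point): Middle of the black bar handle of the loose aluminium die cap (0.22 kg, sizes in mm, starts upright on its spigot). z up, x along the handle. Bar 60 long (x), 16 wide (y), 46 high: 23 above and below this point. Under it a round flange, 80 in diameter, 8 thick, its underside 31 below this point, then the spigot. The cap is the same after a half turn.
- cap_foot (a point): Centre of the cap's underside, 57 below the handle's middle, same axes. The spigot is 44 in diameter, bevelled to 37 at the foot, and 26 long up to the flange. Two lugs stand out from it at +x and -x, in line with the handle: 66 over both tips, 8 wide, from 8 to 14 above this point.
- mouth (a point): Centre of the mouth of the fixed grey extruder barrel (92 in diameter, foot 124), on its rim, 100 above the table; z up. Round hole 49 in diameter in an aluminium lip 8 thick, with a notch at +x and at -x of this frame, 23 wide, reaching 40 from the centre; a small grey ear outside the barrel marks each notch. The cap enters with its handle along x, either way round.
- plunger (a joint): How far the dark steel plate inside the barrel (at rest 12 below the rim) is pushed down by the spigot's foot, m. 0 at rest; 0.014 with the flange on the rim. The lugs clear the lip and can turn from 0.010 (flange 4 mm off the rim): turn at 0.012 to 0.014 and keep pushing meanwhile. Spring: 6 N up at 0, 13 N at 0.014.
- turntable (a joint): How far that plate is turned clockwise seen from above, rad: 0 at rest, stop at 1.62, no turn the other way. Two dogs on it in each notch (tops level with the rim at rest, 14 wide gap between them) take the lug and turn with it, with up to 0.2 rad of play. A spring turns it back: 0.04 N m at 0, 0.17 N m at a quarter turn.
- bowl: Bystander: open white bowl, 130 across, 50 high; origin under its centre.
- jar: Bystander: closed jar, 68 in diameter, 90 high; origin under its centre.
- stick: Bystander: flat wooden slab stick, 220 x 30 x 12; origin under its centre.
There are look-alikes about, which are no part of the job. Of the things shaped like the part that bears mouth, the grey one is meant.

How it is judged:
By the outcome, as a careful person would: the job done as asked, in the order asked, and still so for the second after the job is handed in, while the arm keeps its last pose, push and grip.
It also fails if it takes over 38 s, if anything falls off the work surface, if the arm or the gripper's body presses on something with over 40 N, if the wrist force passes 120 N, or if a joint passes its speed limit or range.

## Working session

There is one attempt and no reset: what is moved stays moved. The work goes in short steps, Python scripts to look and compute and a tool call to move; the robot and the scene stay as the last step left them, time stands still between calls to the robot, and variables do not carry over. Pictures are saved under pics/ and viewed, at most 10 in all, crops included, and the job is handed in when it is done.

Besides the shell and the picture viewer there is one more tool, called as name(argument=value, ...) on one line, values as JSON. step_arm: Moves the arm, as the interface text tells. Shifts and turns lie within -1 to 1; 1 stands for 0.2 m of shift or 1.5 rad of turn. Its arguments: {"type":"object","properties":{"delta_pos":{"type":"array"},"rot":{"type":"array"},"gripper":{"type":"array"},"squeeze":{"type":"number"}},"required":["delta_pos","rot","gripper"]}

```bash
mkdir -p pics; python3 - <<'E'
from cell import env, viewer
import cv2,numpy as np
for n in ("top","side"):
    c=viewer.read_camera(n); cv2.imwrite(f"pics/{n}0.png",c["img"][:,:,::-1])
    print(n,c["fx"],c["fy"],c["cx"],c["cy"]);print(np.round(c["pose"],4).tolist())
o=env.get_obs();print(o)
E
```

```text
top 408.9714985333095 408.9714985333095 278.86520000242143 212.43688309708986
[[0.0214, -0.9852, 0.1698, 0.3982], [-0.9997, -0.0224, -0.0043, 0.0085], [0.0081, -0.1697, -0.9855, 1.1976], [0.0, 0.0, 0.0, 1.0]]
side 482.35339698487695 482.35339698487695 279.26576071746723 213.72505015480905
[[-0.9992, -0.0344, 0.0217, 0.5687], [-0.0398, 0.7095, -0.7036, 0.9378], [0.0088, -0.7038, -0.7103, 1.0445], [0.0, 0.0, 0.0, 1.0]]
{'time_s': 0.1, 'qpos': array([68.01393103, 18.43377067, -4.01558933, 83.16789165,  1.29607474,
       78.54130796, -3.26149392]), 'joint_velocities': array([ 0.02056142, -0.20260566,  0.14365829, -0.17339951,  0.02664918,
        0.02802388, -0.00100767]), 'effort': array([ 1.29260666e-04, -4.92571020e+01, -4.05642008e-01, -3.13399279e+01,
       -6.42148918e-02,  3.94851691e-02,  5.12520467e-05]), 'tool_pos': array([ 0.251586  , -0.59881765,  0.23258288]), 'tool_rot': array([-1.79902323e+02,  6.53629865e-03,  2.27944440e+01]), 'force': array([ 0.76182218, -0.5738367 ,  0.03574433]), 'wrist_torque': array([-0.00840296, -0.00577924,  0.07124696]), 'grasp_force': 0.0, 'grip_width': 0.08695502089464094}
```

View pics/top0.png

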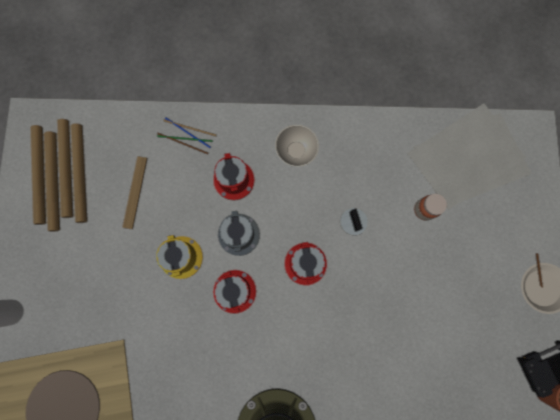

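View pics/side0.png

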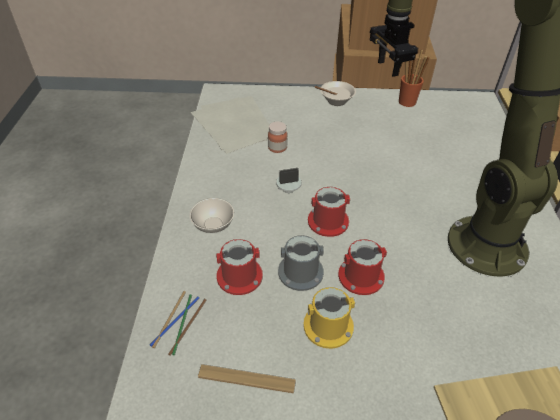

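```bash
python3 - <<'E'
import cv2,numpy as np
t=cv2.imread("pics/top0.png");s=cv2.imread("pics/side0.png")
def cr(i,u,v,h=33,w=44): return cv2.resize(i[v-h:v+h,u-w:u+w],(400,300),interpolation=cv2.INTER_CUBIC)
im=np.vstack([np.hstack([cr(t,238,233),cr(t,353,220)]),np.hstack([cr(s,301,260),cr(s,289,180)])])
cv2.imwrite("pics/crop1.png",cv2.convertScaleAbs(im,alpha=1.5))
E
```

```text
(no output)
```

View pics/crop1.png

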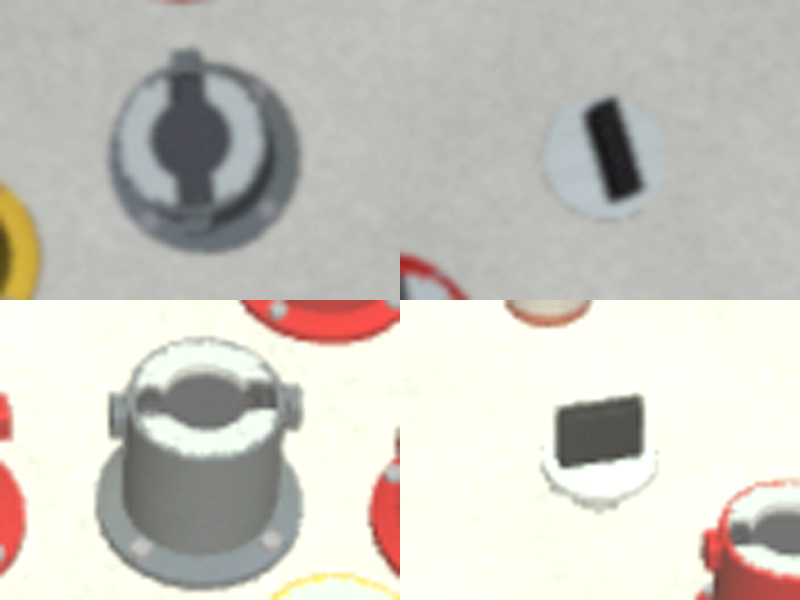

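```bash
cat > h.py <<'E'
import cv2,numpy as np
from scipy.optimize import minimize
def proj(c,P):
    T=np.linalg.inv(np.array(c["pose"])); p=np.asarray(P)@T[:3,:3].T+T[:3,3]
    return np.c_[c["fx"]*p[:,0]/p[:,2]+c["cx"],c["fy"]*p[:,1]/p[:,2]+c["cy"]]
def place(p,x,y,yaw):
    k,s=np.cos(yaw),np.sin(yaw); p=np.asarray(p,float)
    return np.c_[x+k*p[:,0]-s*p[:,1],y+s*p[:,0]+k*p[:,1],p[:,2]]
S=8
def fill(uv,o,n,hull=False):
    q=((uv-o+.5)*S-.5); q=cv2.convexHull(q.astype(np.float32))[:,0] if hull else q
    m=np.zeros((n*S,n*S),np.uint8); cv2.fillPoly(m,[np.round(q*16).astype(np.int32)],255,shift=4); return m
def down(m,n): return cv2.resize(m,(n,n),interpolation=cv2.INTER_AREA)/255.
def win(c,x,y,z,n): 
    u=proj(c,[[x,y,z]])[0]; return np.round(u).astype(int)-n//2
def box(z0,z1): return [[a,b,z] for a in(-.03,.03) for b in(-.008,.008) for z in(z0,z1)]
def opening(z):
    R=.0245;h=.0115;t0=np.arcsin(h/R)
    a=np.linspace(t0,np.pi-t0,40)
    up=np.c_[R*np.cos(a),R*np.sin(a)]
    e=np.arcsin(h/.04); ea=np.linspace(np.pi-e,np.pi+e,10)
    lf=np.c_[.04*np.cos(ea),.04*np.sin(ea)]
    p=np.vstack([up,lf,-up,-lf]); return np.c_[p,np.full(len(p),z)]
def disk(R,z):
    a=np.linspace(0,2*np.pi,80,endpoint=False); return np.c_[R*np.cos(a),R*np.sin(a),np.full(80,z)]
def best(cost,x0,d=(.006,.006,.2)):
    r=[]
    for k in range(4):
        s=np.array([x0]*4); 
        for i in range(3): s[i+1][i]+=d[i]*(1 if k%2 else -1)/(1+k//2)
        r.append(minimize(cost,x0,method="Nelder-Mead",options=dict(initial_simplex=s,xatol=1e-5,fatol=1e-7)))
    return min(r,key=lambda q:q.fun)
def cap_cost(p,cams,zh,n=60,o=None):   # dark bar; zh = handle middle z
    t=0
    for c in cams:
        o=win(c,c["g"][0],c["g"][1],zh,n); g=c["img"][o[1]:o[1]+n,o[0]:o[0]+n].mean(2)
        m=down(fill(proj(c,place(box(zh-.023,zh+.023),*p)),o,n,True),n)
        fl=down(fill(proj(c,place(disk(.038,zh-.023),*p)),o,n),n)*(1-m)
        t-=(g*fl).sum()/fl.sum()-(g*m).sum()/m.sum()*1.0
        t+=.0
        u=np.clip((110-g)/60,0,1); t+=60*np.abs(u-m).sum()/m.sum()
    return t
def mouth_cost(p,cams,n=70):
    t=0
    for c in cams:
        o=win(c,c["g"][0],c["g"][1],.1,n); g=c["img"][o[1]:o[1]+n,o[0]:o[0]+n].mean(2)
        a=down(fill(proj(c,place(opening(.1),*p)),o,n)&fill(proj(c,place(opening(.092),*p)),o,n),n)
        top=down(fill(proj(c,place(opening(.1),*p)),o,n),n)
        r=down(fill(proj(c,place(disk(.044,.1),*p)),o,n),n)*(1-top)
        t-=(g*r).sum()/r.sum()-(g*a).sum()/a.sum()
    return t
def ray(c,u,v,z):
    R=np.array(c["pose"]); d=R[:3,:3]@[(u-c["cx"])/c["fx"],(v-c["cy"])/c["fy"],1]; return R[:3,3]+d*(z-R[2,3])/d[2]
E
python3 - <<'E'
from h import *
from cell import env,viewer
t=viewer.read_camera("top");s=viewer.read_camera("side")
pm=(ray(t,236.2,230.8,.1)[:2]+ray(s,257+200/4.545,227+400/4.545,.1)[:2])/2
print(ray(t,236.2,230.8,.1),ray(s,257+204/4.545,227+98/4.545,.1))
pm=ray(t,236.2,230.8,.1)[:2]
pc=ray(t,309+207/4.545,187+157/4.545,.03)[:2]; print(pc)
for nm,f,p0,yaw in(("mouth",mouth_cost,pm,0.),("cap",lambda p,c:cap_cost(p,c,.057),pc,.25)):
    for c in(t,s): c["g"]=p0
    for yw in ((yaw,) if nm=="mouth" else (yaw,-yaw)):
      for cs in([t,s],[t],[s]):
        r=best(lambda p:f(p,cs),[*p0,yw]); print(nm,yw,np.round(r.x[:2],4),np.degrees(r.x[2]).round(1),round(r.fun,2))
E
```

```text
[0.53439048 0.11780504 0.1       ] [0.53446632 0.12554876 0.1       ]
[ 0.57765742 -0.21587728]
mouth 0.0 [0.5358 0.1216] 6.0 -123.14
mouth 0.0 [0.5374 0.1205] 7.1 -53.98
mouth 0.0 [0.5342 0.1221] 6.2 -72.16
cap 0.25 [ 0.5772 -0.2119] 16.2 -148.18
cap 0.25 [ 0.5788 -0.2128] 15.0 -72.22
cap 0.25 [ 0.5767 -0.2095] 16.3 -81.8
cap -0.25 [ 0.5775 -0.2121] 17.0 -148.15
cap -0.25 [ 0.5789 -0.2127] 15.4 -72.25
cap -0.25 [ 0.5768 -0.2092] 15.6 -81.8
```

step_arm(delta_pos=[[1,-0.5,0],[1,-0.5,0],[1,-0.5,0],[1,-0.5,0],[1,-0.5,0],[1,-0.5,0],[1,-0.5,0],[1,-0.5,0]], rot=[[0,0,-0.9],[0,0,-0.9],[0,0,-0.9],[0,0,-0.9],[0,0,-0.9],[0,0,-0.9],[0,0,-0.9],[0,0,-0.9]], gripper=[1,1,1,1,1,1,1,1])

```text
time_s: 1.2
tool_pos: [0.3973, -0.4295, 0.2334]
tool_rot: [-180.0, -0.0, 100.1]
force: [0.7, -0.4, 0.4]
grip_width: 0.0869
grasp_force: 0.0
```

```bash
cat > go.py <<'E'
import sys,numpy as np
from scipy.spatial.transform import Rotation as R
from cell import env
o=env.get_obs(); t=list(map(float,sys.argv[1:]))
A=R.from_euler("xyz",o["tool_rot"],degrees=True); T=R.from_euler("xyz",[180,0,t[3]],degrees=True)
print("t",o["time_s"],"pos",o["tool_pos"].round(4),"rot",o["tool_rot"].round(2),"q7",o["qpos"][6].round(1),"F",o["force"].round(2),"w",round(o["grip_width"],4),"g",round(o["grasp_force"],1))
print("dpos",(A.inv().apply(np.array(t[:3])-o["tool_pos"])/.2).round(4),"rot",((A.inv()*T).as_rotvec()/1.5).round(4))
E
python3 go.py 0.5775 -0.212 0.15 196.5
```

```text
t 1.2 pos [ 0.3973 -0.4295  0.2334] rot [-1.7999e+02 -2.0000e-02  1.0014e+02] q7 51.8 F [ 0.67 -0.37  0.4 ] w 0.0869 g 0.0
dpos [0.9119 1.0785 0.4168] rot [ 1.0000e-04 -3.0000e-04 -1.1212e+00]
```

step_arm(delta_pos=[[0.9,1,0.2],[0.9,1,0.2],[0.9,1,0.2],[0.9,1,0.2],[0.9,1,0.2],[0.9,1,0.2],[0.9,1,0.2],[0.9,1,0.2],[0.9,1,0.2]], rot=[[0,0,-1],[0,0,-1],[0,0,-1],[0,0,-1],[0,0,-1],[0,0,-1],[0,0,-1],[0,0,-1],[0,0,-1]], gripper=[1,1,1,1,1,1,1,1,1])

```text
time_s: 2.33
tool_pos: [0.5625, -0.2173, 0.1934]
tool_rot: [180.0, -0.0, -174.2]
force: [-0.6, -0.5, 1.1]
grip_width: 0.0873
grasp_force: 0.0
```

```bash
python3 go.py 0.5775 -0.212 0.13 196.5
```

```text
t 2.325 pos [ 0.5625 -0.2173  0.1934] rot [ 1.7998e+02 -2.0000e-02 -1.7415e+02] q7 106.0 F [-0.63 -0.46  1.13] w 0.0873 g 0.0
dpos [-0.0775  0.0186  0.3167] rot [ 0.0002 -0.0002 -0.1239]
```

step_arm(delta_pos=[[-0.0775,0.019,0.3],[-0.0775,0.019,0.3],[-0.0775,0.019,0.3]], rot=[[0,0,-0.124],[0,0,-0.124],[0,0,-0.124]], gripper=[1,1,1])

```text
time_s: 2.7
tool_pos: [0.578, -0.212, 0.1346]
tool_rot: [-180.0, 0.0, -163.5]
force: [0.3, 0.5, 1.0]
grip_width: 0.0868
grasp_force: 0.0
```

```bash
python3 go.py 0.5775 -0.212 0.051 196.5; python3 - <<'E'
from h import *
from cell import viewer
ims=[]
for n in("top","side"):
    c=viewer.read_camera(n); o=win(c,.5775,-.212,.09,60); ims.append(cv2.resize(c["img"][o[1]:o[1]+60,o[0]:o[0]+60,::-1],(400,400),interpolation=cv2.INTER_CUBIC))
cv2.imwrite("pics/over.png",cv2.convertScaleAbs(np.hstack(ims),alpha=1.4))
E
```

```text
t 2.7 pos [ 0.578  -0.212   0.1346] rot [-1.7997e+02  3.0000e-02 -1.6351e+02] q7 113.1 F [0.32 0.46 0.95] w 0.0868 g 0.0
dpos [0.0025 0.001  0.418 ] rot [-0.0004  0.0004 -0.0001]
```

View pics/over.png

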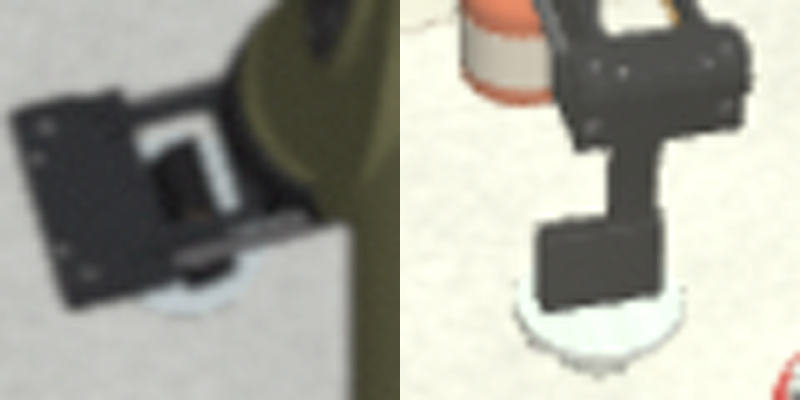

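step_arm(delta_pos=[[0,0,0.2],[0.0,0.0,0.35],[0.0,0.0,0.415],[0.0,0.0,0.415],[0.0,0.0,0.415],[0.0,0.0,0.415],[0.0,0.0,0.415],[0.0,0.0,0.415]], rot=[[0,0,0],[0,0,0],[0,0,0],[0,0,0],[0,0,0],[0,0,0],[0,0,0],[0,0,0]], gripper=[1,1,1,1,-0.4,-1,-1,-1], squeeze=50)

```text
time_s: 3.8
tool_pos: [0.5777, -0.2119, 0.0508]
tool_rot: [-180.0, 0.0, -163.3]
force: [-0.1, 0.8, 0.3]
grip_width: 0.0549
grasp_force: 0.0
```

```bash
python3 go.py 0.536 0.1215 0.22 186
```

```text
t 3.8 pos [ 0.5777 -0.2119  0.0508] rot [-1.7998e+02  1.0000e-02 -1.6326e+02] q7 110.7 F [-0.06  0.83  0.3 ] w 0.0549 g 0.0
dpos [-0.2804  1.656  -0.8464] rot [-0.0002  0.0002  0.1249]
```

Fingers are still closing; wait some more.

step_arm(delta_pos=[[0,0,0],[0,0,0],[0,0,0],[0,0,0],[0,0,0],[0,0,0]], rot=[[0,0,0],[0,0,0],[0,0,0],[0,0,0],[0,0,0],[0,0,0]], gripper=[-1,-1,-1,-1,-1,-1])

```text
time_s: 4.55
tool_pos: [0.5776, -0.2117, 0.0505]
tool_rot: [180.0, -0.0, -163.3]
force: [-0.0, 0.6, -1.1]
grip_width: 0.0155
grasp_force: 50.0
```

```bash
python3 go.py 0.536 0.1215 0.22 186
```

```text
t 4.55 pos [ 0.5776 -0.2117  0.0505] rot [ 1.7999e+02 -1.0000e-02 -1.6325e+02] q7 110.7 F [-0.05  0.62 -1.08] w 0.0155 g 50.0
dpos [-0.281   1.6552 -0.8475] rot [ 1.000e-04 -1.000e-04  1.251e-01]
```

step_arm(delta_pos=[[0,0,-0.15],[0,0,-0.4],[0,0,-0.7],[0,0.1,-0.8],[-0.05,0.35,-0.8],[-0.1,0.6,-0.8],[-0.15,0.9,-0.8],[-0.15,0.9,-0.8]], rot=[[0,0,0],[0,0,0],[0,0,0],[0,0,0],[0,0,0.05],[0,0,0.1],[0,0,0.125],[0,0,0.125]], gripper=[-1,-1,-1,-1,-1,-1,-1,-1])

```text
time_s: 5.55
tool_pos: [0.5534, -0.0233, 0.2107]
tool_rot: [179.9, -0.0, -173.4]
force: [-0.8, -0.5, -2.2]
grip_width: 0.0153
grasp_force: 50.0
```

```bash
python3 go.py 0.536 0.1215 0.19 186
```

```text
t 5.55 pos [ 0.5534 -0.0233  0.2107] rot [ 179.88   -0.   -173.4 ] q7 89.7 F [-0.76 -0.54 -2.19] w 0.0153 g 50.0
dpos [0.0032 0.7288 0.105 ] rot [ 0.0014 -0.0001  0.007 ]
```

step_arm(delta_pos=[[0,0.25,0],[0,0.5,0.05],[0,0.68,0.1],[0,0.73,0.12],[0,0.73,0.12],[0,0.73,0.12]], rot=[[0,0,0.007],[0,0,0.007],[0,0,0.007],[0,0,0.007],[0,0,0.007],[0,0,0.007]], gripper=[-1,-1,-1,-1,-1,-1])

```text
time_s: 6.3
tool_pos: [0.5398, 0.1122, 0.1865]
tool_rot: [-179.9, -0.0, -174.8]
force: [0.2, 0.2, -1.2]
grip_width: 0.0154
grasp_force: 50.0
```

```bash
python3 go.py 0.536 0.1215 0.155 186; python3 - <<'E'
from h import *
from cell import viewer,env
ims=[]
x,y,z=env.get_obs()["tool_pos"]
for n in("top","side"):
    c=viewer.read_camera(n); N=90; o=win(c,x,y,.13,N); g=c["img"][o[1]:o[1]+N,o[0]:o[0]+N,::-1]
    k=400/N; g=cv2.resize(g,(400,400),interpolation=cv2.INTER_CUBIC); g=cv2.convertScaleAbs(g,alpha=1.4)
    zh=z+.0065; yaw=np.radians(6)
    def dr(P,col,px=x,py=y): cv2.polylines(g,[np.round((proj(c,place(P,px,py,yaw))-o+.5)*k).astype(int)],True,col,1)
    dr(disk(.04,zh-.031),(0,0,255)); dr(disk(.04,zh-.023),(0,0,255)); dr(disk(.0185,zh-.057),(0,0,255))
    dr(opening(.1),(0,200,0),.536,.1215); dr(disk(.046,.1),(0,200,0),.536,.1215)
    ims.append(g)
cv2.imwrite("pics/held.png",np.hstack(ims))
E
```

```text
t 6.3 pos [0.5398 0.1122 0.1865] rot [-179.94   -0.   -174.76] q7 72.4 F [ 0.2   0.16 -1.21] w 0.0154 g 50.0
dpos [0.0149 0.048  0.1575] rot [-0.0007 -0.     -0.0088]
```

View pics/held.png

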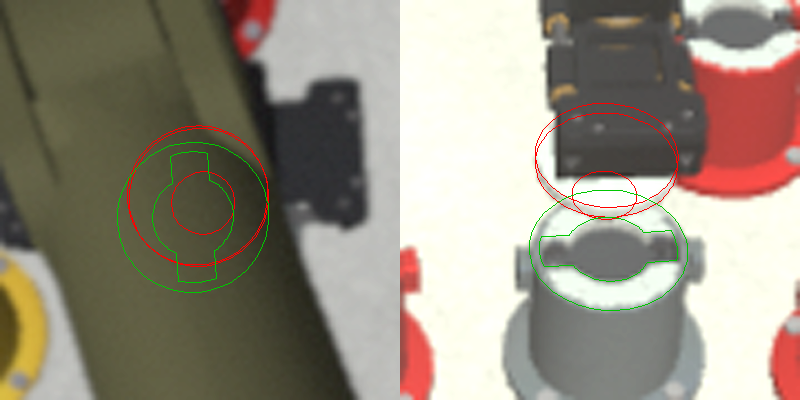

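step_arm(delta_pos=[[0.015,0.045,0.05],[0.015,0.045,0.05],[0.015,0.045,0.05],[0.015,0.045,0.05]], rot=[[0,0,-0.009],[0,0,-0.009],[0,0,-0.009],[0,0,-0.009]], gripper=[-1,-1,-1,-1])

```text
time_s: 6.9
tool_pos: [0.5356, 0.123, 0.1767]
tool_rot: [-180.0, 0.0, -173.8]
force: [0.3, -0.3, -3.2]
grip_width: 0.0154
grasp_force: 50.0
```

```bash
python3 go.py 0.536 0.121 0.155 186; python3 - <<'E'
from h import *
from cell import viewer,env
x,y,z=env.get_obs()["tool_pos"]
c=viewer.read_camera("side"); N=80; o=win(c,x,y,.13,N); g=c["img"][o[1]:o[1]+N,o[0]:o[0]+N,::-1]
k=600/N; g=cv2.resize(g,(600,600),interpolation=cv2.INTER_CUBIC); g=cv2.convertScaleAbs(g,alpha=1.3)
zh=z+.0065; yaw=np.radians(6)
def dr(P,col,px=x,py=y): cv2.polylines(g,[np.round((proj(c,place(P,px,py,yaw))-o+.5)*k).astype(int)],True,col,1)
dr(disk(.04,zh-.031),(0,0,255)); dr(disk(.04,zh-.023),(0,0,255)); dr(disk(.0185,zh-.057),(0,0,255)); dr(disk(.022,zh-.053),(0,0,255))
dr(opening(.1),(0,200,0),.536,.121); dr(disk(.046,.1),(0,200,0),.536,.121)
cv2.imwrite("pics/held2.png",g)
E
```

```text
t 6.9 pos [0.5356 0.123  0.1767] rot [-1.7999e+02  2.0000e-02 -1.7384e+02] q7 71.8 F [ 0.35 -0.29 -3.23] w 0.0154 g 50.0
dpos [-0.001  -0.0101  0.1084] rot [-0.0001  0.0002  0.0019]
```

View pics/held2.png

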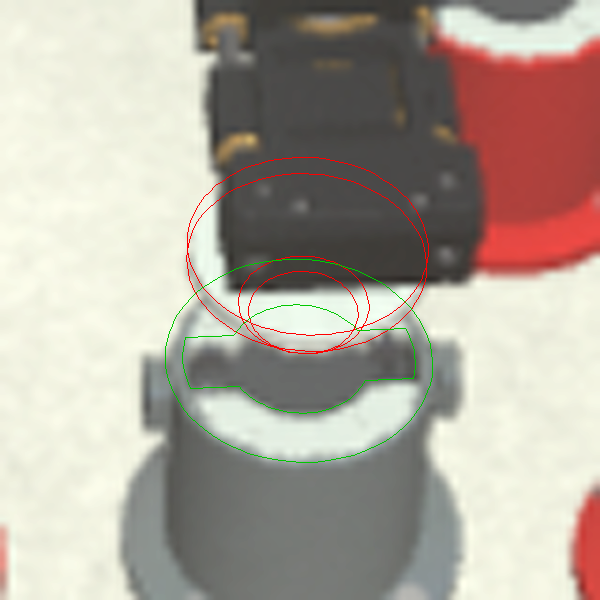

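step_arm(delta_pos=[[0,-0.008,0.06],[0,-0.008,0.13],[0,-0.008,0.155],[0,-0.008,0.165],[0,-0.008,0.165]], rot=[[0,0,0],[0,0,0],[0,0,0],[0,0,0],[0,0,0]], gripper=[-1,-1,-1,-1,-1])

```text
time_s: 7.58
tool_pos: [0.5356, 0.1217, 0.1435]
tool_rot: [180.0, 0.0, -173.8]
force: [-0.5, -0.6, -1.8]
grip_width: 0.0156
grasp_force: 50.0
```

```bash
python3 go.py 0.5355 0.1215 0.125 186
```

```text
t 7.575 pos [0.5356 0.1217 0.1435] rot [ 180.      0.   -173.82] q7 70.7 F [-0.48 -0.62 -1.82] w 0.0156 g 50.0
dpos [ 0.0007 -0.0007  0.0927] rot [0.     0.     0.0021]
```

step_arm(delta_pos=[[0,0,0.015],[0,0,0.03],[0,0,0.035],[0,0,0.035]], rot=[[0,0,0],[0,0,0],[0,0,0],[0,0,0]], gripper=[-1,-1,-1,-1])

```text
time_s: 8.07
tool_pos: [0.5359, 0.1216, 0.1371]
tool_rot: [-180.0, 0.0, -173.8]
force: [-1.4, 0.1, 3.1]
grip_width: 0.0155
grasp_force: 50.0
```

```bash
python3 go.py 0.5355 0.1215 0.125 186
```

```text
t 8.075 pos [0.5359 0.1216 0.1371] rot [-1.7998e+02  4.0000e-02 -1.7383e+02] q7 70.3 F [-1.41  0.07  3.1 ] w 0.0155 g 50.0
dpos [ 0.0019 -0.0002  0.0605] rot [-0.0002  0.0004  0.002 ]
```

step_arm(delta_pos=[[0,0,0.02],[0,0,0.04],[0,0,0.055],[0,0,0.06],[0,0,0.06]], rot=[[0,0,0],[0,0,0],[0,0,0],[0,0,0],[0,0,0]], gripper=[-1,-1,-1,-1,-1])

```text
time_s: 8.7
tool_pos: [0.5359, 0.1216, 0.1253]
tool_rot: [-180.0, 0.0, -173.8]
force: [-3.0, -1.0, 9.1]
grip_width: 0.0157
grasp_force: 50.0
```

```bash
python3 go.py 0.5355 0.1215 0.125 96
```

```text
t 8.7 pos [0.5359 0.1216 0.1253] rot [-1.7998e+02  4.0000e-02 -1.7383e+02] q7 69.8 F [-3.02 -1.01  9.09] w 0.0157 g 50.0
dpos [ 0.0022 -0.0003  0.0013] rot [1.0000e-04 6.0000e-04 1.0492e+00]
```

step_arm(delta_pos=[[0.002,0,0.003],[0.002,0,0.003],[0.002,0,0.003],[0.002,0,0.003],[0.002,0,0.003],[0.002,0,0.003],[0.002,0,0.003]], rot=[[0,0,0.05],[0,0,0.13],[0,0,0.22],[0,0,0.31],[0,0,0.38],[0,0,0.4],[0,0,0.4]], gripper=[-1,-1,-1,-1,-1,-1,-1], squeeze=58)

```text
time_s: 9.57
tool_pos: [0.5356, 0.1215, 0.1249]
tool_rot: [-180.0, 0.1, 151.8]
force: [-2.2, -1.1, 9.1]
grip_width: 0.0156
grasp_force: 58.0
```

```bash
python3 go.py 0.5355 0.1215 0.125 94; python3 -c "
from cell import env;print(env.get_obs()['wrist_torque'])"
```

```text
t 9.575 pos [0.5356 0.1215 0.1249] rot [-1.800e+02  7.000e-02  1.518e+02] q7 37.1 F [-2.19 -1.06  9.12] w 0.0156 g 58.0
dpos [ 0.0006 -0.0005 -0.0007] rot [4.000e-04 8.000e-04 6.725e-01]
[-0.24813653  0.58565327  0.0998082 ]
```

step_arm(delta_pos=[[0,0,0],[0,0,0],[0,0,0],[0,0,0],[0,0,0],[0,0,0],[0,0,0],[0,0,0],[0,0,0],[0,0,0]], rot=[[0,0,0.06],[0,0,0.15],[0,0,0.25],[0,0,0.35],[0,0,0.45],[0,0,0.55],[0,0,0.63],[0,0,0.67],[0,0,0.67],[0,0,0.67]], gripper=[-1,-1,-1,-1,-1,-1,-1,-1,-1,-1])

```text
time_s: 10.82
tool_pos: [0.5358, 0.1214, 0.1249]
tool_rot: [179.9, 0.0, 94.2]
force: [-3.1, -0.8, 7.8]
grip_width: 0.0156
grasp_force: 58.0
```

```bash
python3 go.py 0.5355 0.1215 0.125 94; python3 - <<'E'
from h import *
from cell import viewer,env
print(env.get_obs()['wrist_torque'])
ims=[]
for n in("top","side"):
    c=viewer.read_camera(n); N=80; o=win(c,.5355,.1215,.12,N); g=c["img"][o[1]:o[1]+N,o[0]:o[0]+N,::-1]
    ims.append(cv2.resize(g,(400,400),interpolation=cv2.INTER_CUBIC))
cv2.imwrite("pics/fin.png",cv2.convertScaleAbs(np.hstack(ims),alpha=1.3))
E
```

```text
t 10.825 pos [0.5358 0.1214 0.1249] rot [1.7992e+02 5.0000e-02 9.4240e+01] q7 -18.4 F [-3.06 -0.79  7.78] w 0.0156 g 58.0
dpos [ 0.0004 -0.0013 -0.0003] rot [0.0009 0.0005 0.0028]
[-0.30099349  0.56671475  0.18291587]
```

View pics/fin.png

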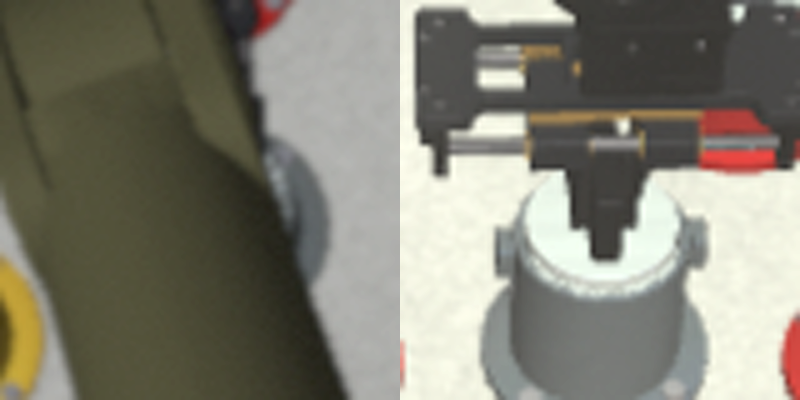

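The side view shows the flange down on the rim (around pixel 605,235) with the handle at right angles to the ears (505,250 and 695,240). The wrist torque of 0.18 N m fits a quarter turn. I'll push slightly more and check that it holds.

step_arm(delta_pos=[[0,0,0.004],[0,0,0.004],[0,0,0.004],[0,0,0.004],[0,0,0.004],[0,0,0.004]], rot=[[0,0,0],[0,0,0],[0,0,0],[0,0,0],[0,0,0],[0,0,0]], gripper=[-1,-1,-1,-1,-1,-1])

```text
time_s: 11.68
tool_pos: [0.5358, 0.1214, 0.1244]
tool_rot: [179.9, 0.0, 94.2]
force: [-2.8, -2.0, 10.2]
grip_width: 0.0156
grasp_force: 58.0
```

```bash
python3 go.py 0.5355 0.1215 0.125 94; python3 - <<'E'
from h import *
from cell import viewer,env
print(env.get_obs()['wrist_torque'])
c=viewer.read_camera("side"); N=50; o=win(c,.5355,.1215,.10,N); k=12
g=cv2.convertScaleAbs(cv2.resize(c["img"][o[1]:o[1]+N,o[0]:o[0]+N,::-1],(600,600),interpolation=cv2.INTER_CUBIC),alpha=1.0)
for z in(.1,.108,.104,.112):
    for d in(disk(.04,z),):
        cv2.polylines(g,[np.round((proj(c,place(d,.5355,.1215,0))-o+.5)*k).astype(int)],True,(0,0,255) if z in(.1,.108) else (255,0,0),1)
cv2.imwrite("pics/fin2.png",g)
E
```

```text
t 11.675 pos [0.5358 0.1214 0.1244] rot [1.7992e+02 5.0000e-02 9.4230e+01] q7 -18.4 F [-2.82 -2.   10.2 ] w 0.0156 g 58.0
dpos [ 0.0004 -0.0013 -0.0028] rot [0.0009 0.0006 0.0027]
[-0.30754792  0.76210975  0.17391871]
```

View pics/fin2.png

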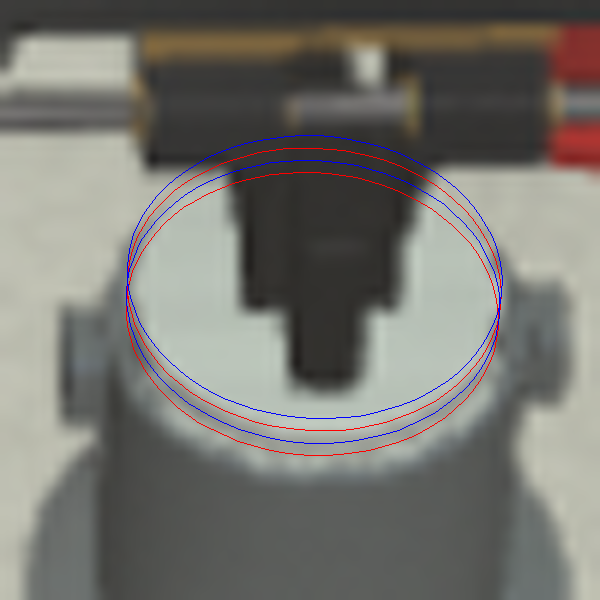

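The picture shows the flange's edge (around 318,430) matching the outline drawn for a seated flange, 8 mm above the rim. Force and torque hold steady, so I'm handing it in.

```bash
python3 -c "
from cell import env;print(env.sign_off())"
```

```text
the job is handed in; nothing more can be done
None
```

The die cap is pushed down onto the grey barrel's rim, turned about 92° clockwise and still held by the gripper; I handed the job in at about 11.7 s, and no verdict came back.

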